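Close the router-bit case

TASK

Close the wooden router-bit case: draw its brass bolt fully back, tilt the loose wooden lid and hook its metal tongue under the case's metal lip, then swing the lid down until it lies flush in the opening. Finally slide the bolt fully forward over the lid's edge to lock it, and leave everything else on the bench where it is.

Things in the scene. Friction and masses are not known exactly. Their poses are not given: they have to be found in the camera images.
- case: Open wooden case, screwed to the bench, 217 x 158 mm, 80 mm high, with a foot cleat (18 mm wide, 10 high) at each end. Origin: on the bench (z = 0) under the centre of the lid opening; +x runs from the lip end (near the robot, outside x = -94) to the bolt end (+123). The opening is 136 mm along x (-68 to +68) and 134 mm along y. Router bits inside end 54 mm up.
- case_bed (a point): Centre of the lid's bed, (0, 0, 70) mm in the case's frame, same axes: the origin of a seated lid lies here, its tongue to -x, panel top flush with the rim, 3 mm play all round (tongue then 9 to 12 mm under the lip). The lid rests on two ledges along the opening's y sides (16 mm wide, tops 70 mm up).
- case_lip (a point): Middle of the lower free edge of the aluminium lip plate: (-68, 0, 76) mm in the case's frame. The lip is 4 mm thick, flush with the rim, and covers x = -90 to -68 mm across the -x end of the opening; below it is an 18 mm deep pocket (x = -86 to -68), open downwards and to the inside, for the lid's tongue.
- lid: Loose reddish-wood lid, 0.12 to 0.2 kg, flat on the bench right way up, left or right of the case. Panel 130 (x) by 128 mm (y), 10 mm thick; origin: centre of its underside, z out of its top. An aluminium tongue 80 mm wide, 4 mm thick, flush with the underside, sticks out 12 mm past the -x edge. On top stands a dark rib handle, 16 mm along x, 60 mm along y, from 10 to 38 mm above the underside.
- lid_tongue (a point): Middle of the tongue's tip, at half its thickness: (-77, 0, 2) mm in the lid's frame.
- lid_front (a point): Middle of the lower edge of the panel far from the tongue: (65, 0, 0) mm in the lid's frame.
- lid_handle (a point): Middle of the top of the lid's rib handle: (0, 0, 38) mm in the lid's frame; the rib's flat sides face the lid's +x and -x.
- bolt (a joint): Brass bolt sliding along the case's x on the block beyond the opening: 0 = fully drawn back (blade tip at case x = +76 mm), 0.024 m = fully forward, towards the lip (tip at +52, over a seated lid's edge). Starts partly or fully forward, in the lid's way. Stays where left; 2 N moves it. Blade 22 mm wide, 46 long, 6 thick, underside 1.5 mm above the rim.
- bolt_knob (a point): Top of the bolt's upright round brass knob, 14 mm in diameter, 26 mm tall above the blade, its axis 30 mm behind the blade tip (case x = +106 mm minus the bolt's value). The top is 113.5 mm above the bench.
- frame: Dark wood picture frame lying flat, 140 x 110 x 15 mm, origin under its centre; it lies on the side of the case where the lid is not. Leave it alone.
- tape: Blue tape roll lying flat, 100 mm diameter, 25 mm high. Leave it alone.
- glue: Yellow glue bottle with orange cap, upright, 60 mm diameter, 130 mm high. Leave it alone.
- screwdriver: Red-handled screwdriver lying beyond the case. Leave it alone.
- hammer: Wooden-handled steel hammer lying at the far side. Leave it alone.
- sander: Cork sanding block with a wooden grip, beyond the case on its left, 45 x 90 mm, 36 mm high. Leave it alone.
Things that resemble listed ones, but are neither listed nor needed, are in the scene too. Leave any red look-alike of the lid alone.

How it is judged (in metres and radians):
On the way, in this order (a step that is already met when the one before it is completed fails the run):
1. the bolt is drawn back (within 5 mm of its end) (value of joint bolt below 0.005 m), for 0.1 s.
2. the lid, tilted by more than 4 degrees, has its tongue under the lip (angle between lid's own z axis and vertical above 0.07 rad and x of lid_tongue in the frame of case between -0.088 and -0.071 m and z of lid_tongue in the frame of case between 0.05 and 0.074 m and y of lid_tongue in the frame of case between -0.02 and 0.02 m).
3. the lid lies flush in the opening, bolt still back (x of lid in the frame of case between -0.006 and 0.006 m and y of lid in the frame of case between -0.006 and 0.006 m and z of lid_tongue in the frame of case between 0.0685 and 0.0755 m and z of lid_front in the frame of case between 0.0665 and 0.0735 m and x of lid_tongue in the frame of case below -0.071 m and angle between lid's own z axis and vertical below 0.04 rad and value of joint bolt below 0.008 m), for 0.2 s.
At the end, for the whole second after the job is handed in: The lid is at rest in the opening: centred within 6 mm in x and y, tongue at least 3 mm under the lip, tongue and far edge within 3.5 mm of their seated heights, tilted less than 0.04 rad; the bolt is at least 19 mm of its 24 mm forward, over the lid, and at rest (x of lid in the frame of case between -0.006 and 0.006 m and y of lid in the frame of case between -0.006 and 0.006 m and z of lid_tongue in the frame of case between 0.0685 and 0.0755 m and z of lid_front in the frame of case between 0.0665 and 0.0735 m and x of lid_tongue in the frame of case below -0.071 m and angle between lid's own z axis and vertical below 0.04 rad and value of joint bolt above 0.019 m and linear speed of lid below 0.02 m/s and velocity of joint bolt between -0.01 and 0.01 m/s); the robot touches nothing.
It fails at once if another thing on the bench (frame, tape, glue, screwdriver, hammer or sander) is shifted by more than 40 mm (distance of any of frame, tape, glue, screwdriver, hammer, sander from where it was at the start of the episode above 0.04 m).
It also fails if it takes over 61 s, if anything falls off the work surface, if the arm or the gripper's body presses on something with over 40 N, if the wrist force passes 120 N, or if a joint passes its speed limit or range.

ROBOT

A 6-joint arm with a two-finger parallel gripper is mounted at the origin on the work surface. World frame = base frame: x ahead of the robot, y to its left, z up, the work surface at z = 0. Lengths are in m, angles in degrees, forces in N, time in s.
With the tool pointing down it reaches from about 0.375 to 0.9 m from the base axis. Payload 3.1 kg.
Tool frame: the origin (TCP) lies on the centre line of the jaws, within the pads' length; the fingertips stand 17 mm ahead of it and the grasp point (between the pads) lies 2 mm behind it; z points along the fingers, y is the line along which they close (so a half turn about z gives the same grasp; the last joint's range is limited). The gripper opens to 87 mm and grips with 3 to 60 N. Pads are 19 mm wide; open, the fingers measure 117 mm over their backs; the gripper's body (75 mm by 190 mm) begins 51 mm behind the grasp point.
Start: joints at [-73.711, 30.224, 82.088, -0, 67.689, -10.227], TCP at [0.279, -0.559, 0.24] pointing down, gripper open.
Joint ranges: [-176.69, 176.69], [-43.24, 126.21], [12.49, 139.97], [-82, 262], [0, 151.66], [-163.58, 163.58]. Speed limits (degrees/s): [159.86, 159.86, 180, 180, 180, 180].

INTERFACE

Orientations are given as a 3x3 rotation matrix whose columns are the frame's x, y, z axes.
In Python, from rig import bot, imaging, finder gives the robot as it stands. The module is installed in compiled form; this text tells all that it offers.
- The arm moves only by the tool play_rows, never from a script. Its argument "motion" is a list that holds one entry, the list of rows, each a list of 6 numbers: the shift along the tool's x, y, z in m, then the turn, a rotation vector about the tool's x, y, z in degrees. In form: [[[dx, dy, dz, wx, wy, wz], ...]]. A call has 1 to 8 rows; each row is the pose to reach, as a shift and turn from the pose commanded when the call began, along the tool's axes at that moment; what a row does not reach only later rows make up. A row lasts 1/12 s, in which the tool goes at most 41.7 mm and 7.16 degrees, less where a joint would pass 70% of its speed; a pose out of reach is approached as far as the arm can. A call with a gripper value outside its range is refused whole. "fingers" is the finger opening in m, from 0 to 0.087, set as the call begins (left out, the last holds). The fingers move at their own pace and stop on an object; the grip force is fixed at half the most. Time passes only in rows, so rows that repeat a pose let the fingers close. It gives the time, the measured TCP pose, the force, the opening and the grip force at its end, in the units of the state.
- bot.read_state(): the state, without advancing time (a new reading comes with each control period).
- imaging.capture(name): name is "scene" or "top" or "wrist"; returns a dict with "frame" (384x512x3 uint8, red, green, blue), "camera_matrix" (3x3 intrinsics, pixels), "R" (3x3) and "t" (3): a world point X has camera coordinates R X + t. Camera axes: x right, y down, z forward; pixel columns grow to the right and rows downward; lengths in m; the calibration is good to about 2 mm. A picture is of the moment at which its call begins. There is no depth.
- bot.hand_in(): hands the job in; it is judged then, once.
Trained networks look in the newest picture that a camera, given by its name, has taken for a name from the list of things; names that differ only in an ending like _2 or _b are one class to them, and where a whole thing is asked for, a point or a joint stands for the part that bears it (a point fixed in the world has none). Each returns a list of dicts, best first, with "confidence" (0 to 1); they miss things now and then, are a little off and sometimes report something else, mostly with a low value. They report only what shows in the picture. A call takes as long as a camera call. They do not tell look-alikes from the thing itself.
- finder.recognise(camera, name): "at" ([x, y, z] in m, in world coordinates, good to about 4 mm: the middle of the surface that is visible of it).
- finder.outline_of(camera, name): "pixels" (384x512 bool, what is visible of it).
The state is a dict: "time_s": time; "joint_positions": joint angles; "qvel": joint speeds; "tau": joint torques, N m; "position": TCP position; "tcp_rot": TCP orientation; "force": force on the tool from outside, world axes, zero at the start; "moment": the same for the moment, N m; "opening": opening from 0.0 (shut) to 1.0 (fully open); "grasp_force": force on a finger pad.
Only numpy, scipy, OpenCV 4.12 (cv2) and the standard library are available. Lean on these libraries where they do the work, as an engineer would, in place of code of your own. Each camera call takes 0.05 s, during which the arm holds its last target. There are 200 camera calls.

## Working session

There is one attempt and no reset: what is moved stays moved. The work goes in short steps, Python scripts to look and compute and a tool call to move; the robot and the scene stay as the last step left them, time stands still between calls to the robot, and variables do not carry over. Pictures are saved under pics/ and viewed, at most 10 in all, crops included, and the job is handed in when it is done.

Besides the shell and the picture viewer there is one more tool, called by a JSON object that holds its "method" and its "body", one argument or row to a line. play_rows: Moves the arm, as the interface text tells. Its arguments: {"type":"object","properties":{"motion":{"type":"array"},"fingers":{"type":"number"}},"required":["motion"]}

```bash
mkdir -p pics
python3 - <<'E'
from rig import bot, imaging, finder
import cv2, numpy as np
s=bot.read_state(); print(s['time_s'],s['position'],np.round(s['tcp_rot'],3).tolist(),s['opening'])
for c in ('top','scene'):
    d=imaging.capture(c); cv2.imwrite(f'pics/{c}0.png',d['frame'][:,:,::-1])
    print(c,np.round(d['camera_matrix'],1).tolist(),np.round(d['R'],3).tolist(),np.round(d['t'],3).tolist())
    for n in ('case','lid','lid_handle','lid_tongue','lid_front','bolt','bolt_knob','case_lip','case_bed','frame','tape','glue'):
        try: print(n,[(np.round(r['at'],3).tolist(),round(r['confidence'],2)) for r in finder.recognise(c,n)][:3])
        except Exception as e: print(n,e)
E
```

```text
0.0 [ 0.27884745 -0.55856899  0.2385956 ] [[0.895, 0.446, -0.001], [0.446, -0.895, 0.002], [0.0, -0.002, -1.0]] 0.998391579796431
top [[405.2, 0.0, 253.6], [0.0, 405.2, 188.0], [0.0, 0.0, 1.0]] [[-0.0, -1.0, 0.022], [-0.997, -0.001, -0.079], [0.079, -0.022, -0.997]] [-0.009, 0.516, 1.056]
case [([0.596, -0.014, 0.066], 0.6)]
lid [([0.263, -0.316, 0.014], 0.67), ([0.48, -0.343, 0.011], 0.65)]
lid_handle [([0.478, -0.343, 0.012], 0.83), ([0.26, -0.318, 0.013], 0.78), ([0.329, -0.102, 0.009], 0.65)]
lid_tongue [([0.329, -0.1, 0.008], 0.98), ([0.481, -0.346, 0.012], 0.86), ([0.258, -0.318, 0.013], 0.7)]
lid_front [([0.476, -0.341, 0.008], 0.9), ([0.332, -0.097, 0.008], 0.85), ([0.781, 0.047, 0.092], 0.69)]
bolt [([0.662, -0.016, 0.088], 0.58)]
bolt_knob [([0.665, -0.018, 0.086], 0.68)]
case_lip [([0.592, -0.016, 0.073], 0.77), ([0.706, 0.235, 0.04], 0.58)]
case_bed [([0.596, -0.017, 0.069], 0.69), ([0.781, 0.045, 0.092], 0.57)]
frame [([0.441, 0.354, 0.01], 0.91), ([0.479, -0.338, 0.011], 0.53)]
tape []
glue [([0.782, 0.044, 0.094], 0.68)]
scene [[356.5, 0.0, 260.0], [0.0, 356.5, 197.7],
[... 168 characters left out ...]
32, 0.01], 0.77), ([0.343, -0.089, 0.01], 0.76), ([0.703, 0.392, 0.026], 0.5)]
lid_handle [([0.266, -0.302, 0.01], 0.75), ([0.344, -0.085, 0.015], 0.69), ([0.496, -0.336, 0.005], 0.61)]
lid_tongue [([0.499, -0.331, 0.011], 0.68), ([0.268, -0.302, 0.011], 0.64), ([0.344, -0.092, 0.012], 0.62)]
lid_front [([0.265, -0.304, 0.012], 0.95), ([0.348, -0.09, 0.012], 0.93), ([0.491, -0.334, 0.009], 0.7)]
bolt []
bolt_knob [([0.674, -0.013, 0.091], 0.5), ([0.676, -0.388, 0.016], 0.2)]
case_lip [([0.614, 0.008, 0.052], 0.68)]
case_bed [([0.61, 0.01, 0.057], 0.77)]
frame [([0.444, 0.368, 0.016], 0.7)]
tape [([0.701, 0.39, 0.026], 0.94), ([0.618, 0.007, 0.053], 0.37)]
glue [([0.805, 0.063, 0.072], 0.66)]
```

View pics/top0.png

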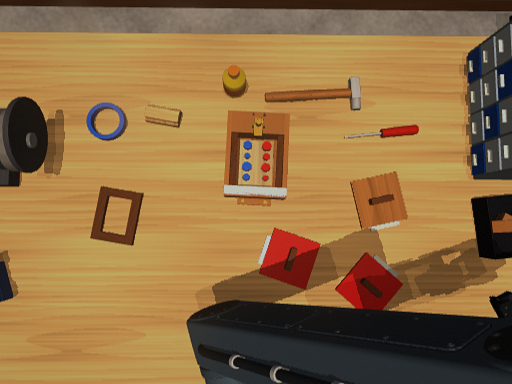

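View pics/scene0.png

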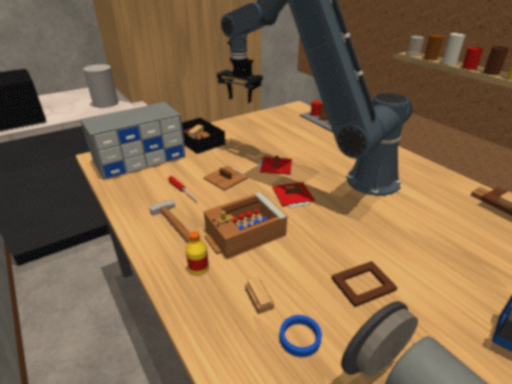

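The top view shows the plain-wood lid at about (379,199), tongue toward the bottom. The two red look-alikes are at (290,258) and (369,283), and the case is at (257,155) with the bolt at (258,122) and the lip at (255,191). Next I fit the poses by silhouette.

```bash
cat > h.py <<'E'
from rig import bot, imaging, finder
import cv2, numpy as np
from scipy.optimize import minimize
def Rz(a): c,s=np.cos(a),np.sin(a); return np.array([[c,-s,0],[s,c,0],[0,0,1]])
def px(d,X):
    c=np.atleast_2d(X)@d['R'].T+d['t']; u=c@d['camera_matrix'].T; return u[:,:2]/u[:,2:]
def box(x0,x1,y0,y1,z0,z1): return np.array([[x,y,z] for x in(x0,x1) for y in(y0,y1) for z in(z0,z1)])/1000.
LID=[box(-65,65,-64,64,0,10),box(-77,-65,-40,40,0,4),box(-8,8,-30,30,10,38)]
CASE=[box(-94,123,-79,79,0,80),box(-112,141,-79,79,0,10)]
def sil(d,boxes,p,z=0,S=4):
    m=np.zeros((384*S,512*S),np.uint8)
    for b in boxes:
        q=px(d,b@Rz(p[2]).T+[p[0],p[1],z])
        cv2.fillConvexPoly(m,cv2.convexHull(np.round((q+.5)*S*16).astype(np.int32)),1,shift=4)
    return cv2.resize(m.astype(np.float32),(512,384),interpolation=cv2.INTER_AREA)
def fit(d,boxes,mask,p0,z=0):
    mask=mask.astype(np.float32)
    f=lambda p:1-np.minimum(s:=sil(d,boxes,p,z),mask).sum()/np.maximum(s,mask).sum()
    best=min((minimize(f,p0+np.array([0,0,a]),method='Nelder-Mead',options=dict(initial_simplex=p0+np.array([0,0,a])+np.array([[0,0,0],[.01,0,0],[0,.01,0],[0,0,.1]]),xatol=1e-4)) for a in(-.15,0,.15)),key=lambda r:r.fun)
    return best.x,best.fun
E
python3 - <<'E'
from h import *
d=imaging.capture('top'); f=d['frame']
cv2.imwrite('pics/crop1.png',cv2.resize(f[95:250,200:420],None,fx=3.6,fy=3.6,interpolation=cv2.INTER_CUBIC)[:,:,::-1])
import pickle; pickle.dump(d,open('top.pkl','wb'))
for n,b,p0 in(('lid',LID,[.48,-.343,.15]),('case',CASE,[.6,-.015,0])):
    for r in finder.outline_of('top',n):
        m=r['pixels']; c=np.argwhere(m).mean(0)
        e=px(d,[[p0[0],p0[1],.01 if n=='lid' else .06]])[0]
        print(n,c,m.sum(),r['confidence'])
        if np.hypot(*(c[::-1]-e))<25:
            x,v=fit(d,b,m,np.array(p0)); print('fit',x[:2],np.degrees(x[2]),v)
E
```

```text
lid [283.10008306 369.46843854] 2408 0.98
lid [257.24979887 288.10458568] 2486 0.85
lid [200.8300443  378.71284736] 2483 0.63
fit [ 0.4869615  -0.34696478] 12.354912316526121 0.02634066343307495
case [156.25048647 256.30850876] 5653 0.67
fit [ 0.58582027 -0.01429352] -2.8145505189288063 0.041089773178100586
```

View pics/crop1.png

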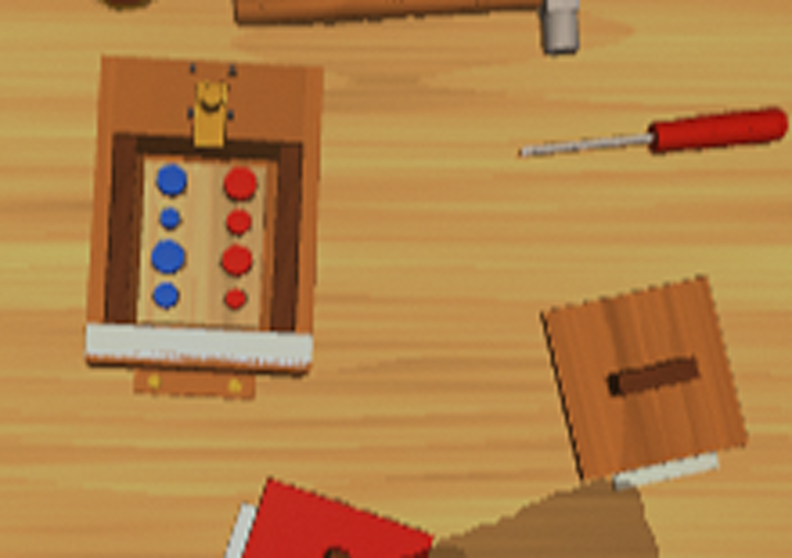

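The crop shows the bolt tip at about (209,147), knob (211,95), rim corners (103,57) and (322,68), lip (86–313, 322–362), and a narrow cleat below. The lid's rib is near (653,376). I'll refit the case with a narrow cleat and cross-check, then look with the wrist camera on the way.

```bash
sed -i 's/box(-112,141,-79,79,0,10)/box(-112,141,-42,42,0,10)/' h.py
python3 - <<'E'
from h import *
d=imaging.capture('top')
for r in finder.outline_of('top','case'):
    if r['pixels'].sum()>4000: x,v=fit(d,CASE,r['pixels'],np.array([.586,-.014,-.05])); print(x[:2],np.degrees(x[2]),v)
pts=np.array([[123,79,80],[123,-79,80],[52,0,84],[76,0,84],[106,0,113],[82,0,113],[-68,79,80],[-68,-79,80],[-94,79,80]])/1e3
print(np.round((px(d,pts@Rz(x[2]).T+[x[0],x[1],0])+.5-[200,95])*3.6,0).tolist())
p=np.array([.487,-.347]);a=np.radians(12.35)
pts=np.array([[65,64,10],[65,-64,10],[-65,64,10],[-65,-64,10],[0,0,38],[0,30,38],[0,-30,38]])/1e3
print(np.round((px(d,pts@Rz(a).T+[*p,0])+.5-[200,95])*3.6,0).tolist())
E
```

```text
[ 0.58566867 -0.01420247] -2.870612966728867 0.020152032375335693
[[101.0, 52.0], [324.0, 65.0], [208.0, 156.0], [209.0, 122.0], [213.0, 70.0], [211.0, 104.0], [86.0, 321.0], [312.0, 333.0], [84.0, 358.0]]
[[543.0, 310.0], [707.0, 274.0], [583.0, 480.0], [749.0, 443.0], [658.0, 374.0], [618.0, 383.0], [698.0, 366.0]]
```

{"method": "play_rows", "body": {
  "motion": [
    [[0.29,-0.15,0,0,0,-45],[0.29,-0.15,0,0,0,-45],[0.29,-0.15,0,0,0,-45],[0.29,-0.15,0,0,0,-45],[0.29,-0.15,0,0,0,-45],[0.29,-0.15,0,0,0,-45],[0.29,-0.15,0,0,0,-45],[0.29,-0.15,0,0,0,-45]]
  ],
  "fingers": 0.05
}}

```text
time_s: 2.22
position: [0.4728, -0.293, 0.2398]
tcp_rot: [[0.315, 0.949, 0.001], [0.949, -0.315, 0.0], [0.0, 0.0, -1.0]]
force: [0.1, 0.2, -0.4]
opening: 0.585
grasp_force: 0.0
```

{"method": "play_rows", "body": {
  "motion": [
    [[0.3,0.06,0,0,0,-15.6],[0.3,0.06,0,0,0,-15.6],[0.3,0.06,0,0,0,-15.6],[0.3,0.06,0,0,0,-15.6],[0.3,0.06,0,0,0,-15.6],[0.3,0.06,0,0,0,-15.6],[0.3,0.06,0,0,0,-15.6],[0.3,0.06,0,0,0,-15.6]]
  ]
}}

```text
time_s: 2.88
position: [0.6258, -0.0249, 0.2397]
tcp_rot: [[0.046, 0.999, 0.002], [0.999, -0.046, 0.002], [0.002, 0.002, -1.0]]
force: [1.1, 0.2, -0.5]
opening: 0.575
grasp_force: 0.0
```

```bash
cat >> h.py <<'E'
from scipy.spatial.transform import Rotation as Ro
def st():
    s=bot.read_state(); print('t',round(s['time_s'],2),'p',np.round(s['position'],4).tolist(),'F',np.round(s['force'],1).tolist(),'open',round(s['opening']*87,1),'g',round(s['grasp_force'],1)); return np.array(s['position']),np.array(s['tcp_rot'])
def go(p,R):
    p0,R0=st(); print('row',np.round(R0.T@(p-p0),4).tolist(),np.round(np.degrees(Ro.from_matrix(R0.T@R).as_rotvec()),2).tolist())
def tool(yaw,tilt=0):  # tool y along yaw dir; tilt>0: +y side raised (tongue side low)
    c,s=np.cos(np.radians(yaw)),np.sin(np.radians(yaw))
    R=np.array([[-s,c,0],[c,s,0],[0,0,-1.]])
    R[:,0]*=1
    if np.linalg.det(R)<0: R[:,0]*=-1
    return R@Ro.from_euler('x',tilt,degrees=True).as_matrix()
E
python3 - <<'E'
from h import *
s=bot.read_state(); print(s['joint_positions'])
go(np.array([.673,-.019,.2]),tool(-2.87))
d=imaging.capture('wrist'); cv2.imwrite('pics/w1.png',d['frame'][:,:,::-1]); print(d['camera_matrix'][0,0],(-d['R'].T@d['t']).round(3),d['R'].round(2).tolist())
E
```

```text
[-12.5557005   30.26307278  81.97607992   0.15725458  67.64756112
  -9.97010305]
t 2.88 p [0.6258, -0.0249, 0.2397] F [1.1, 0.2, -0.5] open 50.0 g 0.0
row [0.008, 0.0467, 0.0399] [0.14, -0.12, 0.22]
320.7549515287129 [0.629 0.049 0.386] [[1.0, -0.05, 0.0], [-0.04, -0.96, 0.27], [-0.01, -0.27, -0.96]]
```

View pics/w1.png

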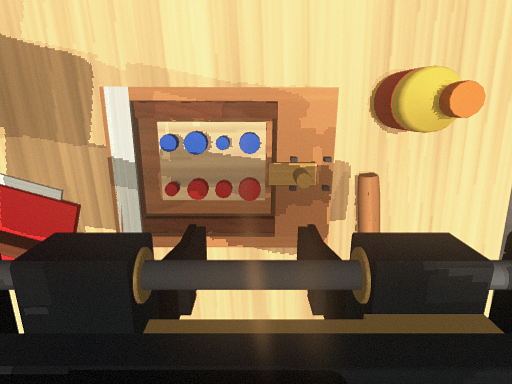

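The wrist view shows the case rim corners at about (102,87), (338,87) and (335,246), the lip's free edge at x≈130, the bolt tip at (268,174) and the knob top at about (303,178).

Run:
```python
from h import *
from scipy.optimize import least_squares
d=imaging.capture('wrist')
cv2.imwrite('pics/w2.png',cv2.resize(d['frame'][70:260,90:350],None,fx=3,fy=3,interpolation=cv2.INTER_CUBIC)[:,:,::-1])
import pickle; pickle.dump(d,open('w.pkl','wb'))
x=np.array([.5857,-.0142,np.radians(-2.87)])
pts=np.array([[123,79,80],[-94,79,80],[123,-79,80],[68,67,80],[68,-67,80],[-68,79,80],[106-17.6,0,113.5],[76-17.6,0,87.5]])/1e3
print(np.round((px(d,pts@Rz(x[2]).T+[x[0],x[1],0])+.5-[90,70])*3).tolist())
```

```text
[[758.0, 54.0], [39.0, 50.0], [721.0, 534.0], [575.0, 94.0], [563.0, 501.0], [125.0, 50.0], [649.0, 334.0], [540.0, 314.0]]
```

View pics/w2.png

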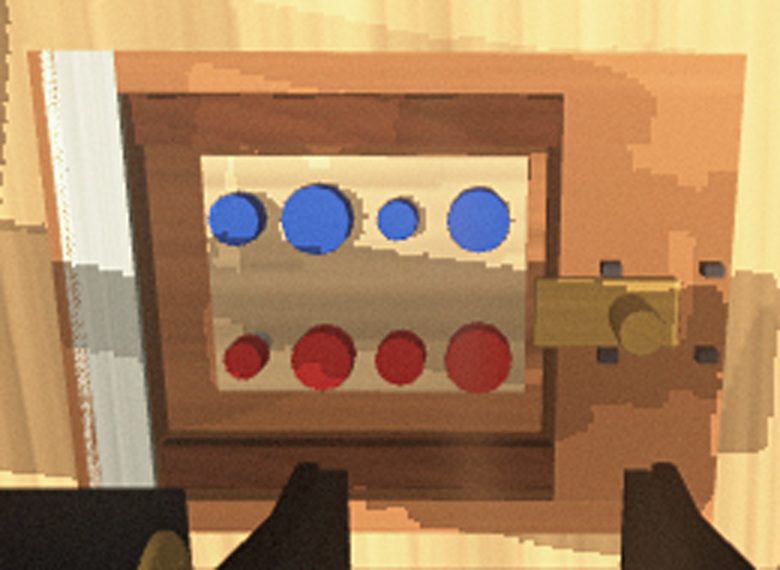

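The crop shows the rim corners at (746,55), (28,50) and (716,532), and the opening corners at (563,94) and (553,500). The knob top is at (641,332) and the blade tip at x≈535.

Run:
```python
from h import *
from scipy.optimize import least_squares
import pickle; d=pickle.load(open('w.pkl','rb'))
pts=np.array([[123,79,80],[-94,79,80],[123,-79,80],[68,67,80],[68,-67,80],[-68,79,80]])/1e3
obs=np.array([[746,55],[28,50],[716,532],[563,94],[553,500],[115,50]])/3+[90,70]-.5
f=lambda x:(px(d,pts@Rz(x[2]).T+[x[0],x[1],0])-obs).ravel()
r=least_squares(f,[.5857,-.0142,-.05]);x=r.x;print(x[:2],np.degrees(x[2]),r.fun.round(1))
g=lambda b:(px(d,np.array([[.106-b[0],b[1],.1135]])@Rz(x[2]).T+[x[0],x[1],0])-(np.array([641,332])/3+[90,70]-.5)).ravel()
b=least_squares(g,[.017,0]).x;print('bolt',b); k=Rz(x[2])@[.106-b[0],b[1],0]+[x[0],x[1],0];print(k)
go(np.array([k[0],k[1],.11]),tool(np.degrees(x[2])))
```

```text
[ 0.58259711 -0.01401313] -2.721668194080019 [ 0.5 -0.7 -0.1  0.2 -1.2  0.3  0.5 -0.1  0.5  0.2 -0.3  0.3]
bolt [0.01678582 0.00033773]
[ 0.67172669 -0.01791205  0.        ]
t 2.98 p [0.6246, -0.0272, 0.2394] F [0.8, -0.2, 0.3] open 49.9 g 0.0
row [0.0115, 0.0466, 0.1294] [0.03, -0.01, 0.11]
```

{"method": "play_rows", "body": {
  "motion": [
    [[0.0115,0.0465,0.05,0,0,0],[0.0115,0.0465,0.05,0,0,0],[0.0115,0.0465,0.08,0,0,0],[0.0115,0.0465,0.105,0,0,0],[0.0115,0.0465,0.12,0,0,0],[0.0115,0.0465,0.129,0,0,0],[0.0115,0.0465,0.129,0,0,0]]
  ]
}}

```text
time_s: 3.57
position: [0.6685, -0.0223, 0.1081]
tcp_rot: [[0.052, 0.999, -0.005], [0.999, -0.052, 0.001], [0.0, -0.005, -1.0]]
force: [-1.1, 0.2, 0.2]
opening: 0.574
grasp_force: 0.0
```

{"method": "play_rows", "body": {
  "motion": [
    [[0,0,0,0,0,0],[0,0,0,0,0,0],[0,0,0,0,0,0],[0,0,0,0,0,0],[0,0,0,0,0,0]]
  ],
  "fingers": 0.005
}}

```text
time_s: 3.98
position: [0.6711, -0.021, 0.1117]
tcp_rot: [[0.05, 0.999, 0.002], [0.999, -0.05, -0.0], [-0.0, 0.002, -1.0]]
force: [0.1, -0.2, 0.1]
opening: 0.28
grasp_force: 0.0
```

{"method": "play_rows", "body": {
  "motion": [
    [[0,0,0,0,0,0],[0,0,0,0,0,0],[0,0,0,0,0,0],[0,0,0,0,0,0],[0,0,0,0,0,0]]
  ]
}}

```text
time_s: 4.4
position: [0.6712, -0.0209, 0.1112]
tcp_rot: [[0.05, 0.999, 0.001], [0.999, -0.05, -0.0], [-0.0, 0.001, -1.0]]
force: [0.8, 0.5, 3.4]
opening: 0.148
grasp_force: 30.0
```

{"method": "play_rows", "body": {
  "motion": [
    [[0,0.005,0,0,0,0],[0,0.01,0,0,0,0],[0,0.0155,0,0,0,0],[0,0.0155,0,0,0,0],[0,0.0155,0,0,0,0]]
  ]
}}

```text
time_s: 4.82
position: [0.6869, -0.0216, 0.1111]
tcp_rot: [[0.05, 0.999, 0.002], [0.999, -0.05, -0.0], [-0.0, 0.002, -1.0]]
force: [0.7, 0.7, 4.4]
opening: 0.152
grasp_force: 30.0
```

{"method": "play_rows", "body": {
  "motion": [
    [[0,0.002,0,0,0,0],[0,0.003,0,0,0,0],[0,0.003,0,0,0,0]]
  ]
}}

```text
time_s: 5.07
position: [0.6882, -0.0217, 0.111]
tcp_rot: [[0.05, 0.999, -0.002], [0.999, -0.05, 0.0], [0.0, -0.002, -1.0]]
force: [-2.4, 1.3, 6.9]
opening: 0.153
grasp_force: 30.0
```

{"method": "play_rows", "body": {
  "motion": [
    [[0,0,0,0,0,0],[0,0,0,0,0,0],[0,0,0,0,0,0],[0,0,-0.03,0,0,0],[0,0,-0.07,0,0,0],[0,0,-0.11,0,0,0],[0,0,-0.13,0,0,0]]
  ],
  "fingers": 0.05
}}

```text
time_s: 5.65
position: [0.691, -0.0222, 0.2451]
tcp_rot: [[0.05, 0.999, 0.007], [0.999, -0.05, -0.001], [-0.001, 0.007, -1.0]]
force: [0.8, 0.2, 0.3]
opening: 0.548
grasp_force: 0.0
```

{"method": "play_rows", "body": {
  "motion": [
    [[-0.3,-0.14,0,0,0,-15.2],[-0.3,-0.14,0,0,0,-15.2],[-0.3,-0.14,0,0,0,-15.2],[-0.3,-0.14,0,0,0,-15.2],[-0.3,-0.14,0,0,0,-15.2],[-0.3,-0.14,0,0,0,-15.2],[-0.3,-0.14,0,0,0,-15.2],[-0.3,-0.14,0,0,0,-15.2]]
  ]
}}

```text
time_s: 6.32
position: [0.5326, -0.3159, 0.2399]
tcp_rot: [[-0.213, 0.977, -0.001], [0.977, 0.213, 0.001], [0.001, -0.001, -1.0]]
force: [0.2, -0.2, -0.1]
opening: 0.579
grasp_force: 0.0
```

{"method": "play_rows", "body": {
  "motion": [
    [[-0.04,-0.01,0,0,0,0],[-0.055,-0.012,0,0,0,0],[-0.055,-0.012,0,0,0,0],[-0.055,-0.012,0,0,0,0],[-0.055,-0.012,0,0,0,0]]
  ]
}}

```text
time_s: 6.73
position: [0.5338, -0.3694, 0.2397]
tcp_rot: [[-0.214, 0.977, -0.001], [0.977, 0.214, 0.002], [0.002, -0.001, -1.0]]
force: [0.6, 0.3, 0.1]
opening: 0.575
grasp_force: 0.0
```

Run:
```python
from h import *
st()
d=imaging.capture('wrist'); cv2.imwrite('pics/w3.png',d['frame'][:,:,::-1])
import pickle; pickle.dump(d,open('w3.pkl','wb'))
for r in finder.outline_of('wrist','lid'):
    m=r['pixels']; print(np.argwhere(m).mean(0)[::-1],m.sum(),r['confidence'])
a=np.radians(12.35)
pts=np.array([[65,64,10],[65,-64,10],[-65,64,10],[-65,-64,10],[0,30,38],[0,-30,38],[-77,40,4],[-77,-40,4]])/1e3
print(px(d,pts@Rz(a).T+[.484,-.347,0]).round().tolist())
```

```text
t 6.73 p [0.5338, -0.3694, 0.2397] F [0.6, 0.3, 0.1] open 50.0 g 0.0
[211.01365109 136.23746722] 12966 0.97
[37.39715536 74.4745375 ] 10054 0.69
[[271.0, 82.0], [269.0, 193.0], [154.0, 81.0], [162.0, 193.0], [210.0, 114.0], [212.0, 170.0], [146.0, 104.0], [152.0, 172.0]]
```

View pics/w3.png

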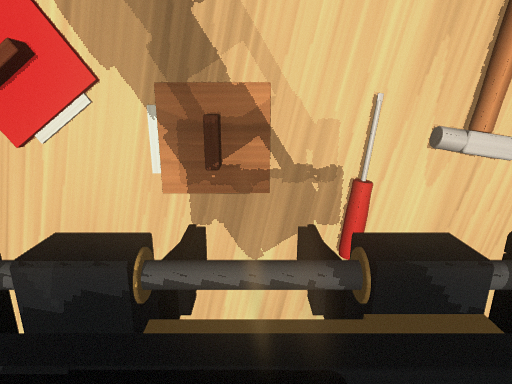

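The lid is whole in view: corners at about (154,82), (270,82), (270,192), (162,193), and the rib at (213,142). These match the prediction within 1 px. I'll refine with the outline.

Run:
```python
from h import *
import pickle; d=pickle.load(open('w3.pkl','rb'))
imaging.capture('wrist')
m=max(finder.outline_of('wrist','lid'),key=lambda r:-abs(np.argwhere(r['pixels']).mean(0)[1]-211))['pixels']
x,v=fit(d,LID,m,np.array([.484,-.347,np.radians(12.35)])); print(x,np.degrees(x[2]),v)
go(np.array([x[0],x[1],.031]),tool(np.degrees(x[2])))
```

```text
[ 0.4831857  -0.34704756  0.21595112] 12.373087586924717 0.011049628257751465
t 6.93 p [0.5345, -0.369, 0.2405] F [-0.1, -0.3, -0.2] open 50.1 g 0.0
row [0.0324, -0.0453, 0.2096] [-0.02, -0.04, 0.06]
```

{"method": "play_rows", "body": {
  "motion": [
    [[0.0325,-0.0455,0.04,0,0,0],[0.0325,-0.0455,0.08,0,0,0],[0.0325,-0.0455,0.12,0,0,0],[0.0325,-0.0455,0.15,0,0,0],[0.0325,-0.0455,0.18,0,0,0],[0.0325,-0.0455,0.2,0,0,0],[0.0325,-0.0455,0.2085,0,0,0],[0.0325,-0.0455,0.2085,0,0,0]]
  ]
}}

```text
time_s: 7.6
position: [0.4822, -0.347, 0.0302]
tcp_rot: [[-0.214, 0.977, -0.003], [0.977, 0.214, 0.003], [0.004, -0.002, -1.0]]
force: [-0.4, 0.5, -0.1]
opening: 0.573
grasp_force: 0.0
```

{"method": "play_rows", "body": {
  "motion": [
    [[0,0,0,0,0,0],[0,0,0,0,0,0],[0,0,0,0,0,0],[0,0,0,0,0,0],[0,0,0,0,0,0],[0,0,0,0,0,0],[0,0,0,0,0,0],[0,0,0,0,0,0]]
  ],
  "fingers": 0.005
}}

```text
time_s: 8.27
position: [0.4833, -0.349, 0.0328]
tcp_rot: [[-0.213, 0.977, 0.001], [0.977, 0.213, -0.001], [-0.001, 0.001, -1.0]]
force: [0.2, 0.6, 5.4]
opening: 0.181
grasp_force: 30.0
```

Run:
```python
from h import *
p,R=st(); print(R.round(4).tolist())
```

```text
t 8.27 p [0.4833, -0.349, 0.0328] F [0.2, 0.6, 5.4] open 15.7 g 30.0
[[-0.2132, 0.977, 0.0011], [0.977, 0.2132, -0.0009], [-0.0012, 0.0009, -1.0]]
```

```bash
cat >> h.py <<'E'
C=np.array([.5825,-.0140,0]); CY=np.radians(-2.72)
M=np.array([[0,1,0],[1,0,0],[0,0,-1.]]); G=np.array([.002,0,.0328]) # lid origin in tool
def lidtool(xe,ze,th,y=0):
    t=np.radians(th); RL=Ro.from_euler('zy',[CY,-t]).as_matrix()
    o=C+Rz(CY)@(np.array([xe+65*np.cos(t),y,ze+65*np.sin(t)])/1e3); R=RL@M; return o-R@G,R
def rows(base,ws):
    p0,R0=base
    for w in ws:
        p,R=lidtool(*w); print(w,np.round(R0.T@(p-p0),4).tolist(),np.round(np.degrees(Ro.from_matrix(R0.T@R).as_rotvec()),1).tolist())
E
python3 - <<'E'
from h import *
rows(st(),[(-48,150,0)])
p,R=st(); print(lidtool(-48,150,0)[0])
E
```

```text
t 8.27 p [0.4833, -0.349, 0.0328] F [0.2, 0.6, 5.4] open 15.7 g 30.0
(-48, 150, 0) [0.2996, 0.1844, -0.1501] [0.1, 0.1, 15.0]
t 8.27 p [0.4833, -0.349, 0.0328] F [0.2, 0.6, 5.4] open 15.7 g 30.0
[ 0.59938594 -0.01680448  0.1828    ]
```

{"method": "play_rows", "body": {
  "motion": [
    [[0,0,-0.02,0,0,0],[0,0,-0.05,0,0,0],[0,0,-0.09,0,0,0],[0,0,-0.13,0,0,0],[0,0,-0.155,0,0,0],[0,0,-0.155,0,0,0],[0,0,-0.155,0,0,0]]
  ]
}}

```text
time_s: 8.85
position: [0.4831, -0.349, 0.1882]
tcp_rot: [[-0.213, 0.977, 0.002], [0.977, 0.213, -0.002], [-0.002, 0.001, -1.0]]
force: [0.6, 0.9, -2.8]
opening: 0.178
grasp_force: 30.0
```

{"method": "play_rows", "body": {
  "motion": [
    [[0.03,0.018,0,0,0,1],[0.065,0.04,0,0,0,3],[0.1,0.061,0,0,0,6],[0.135,0.082,0,0,0,9],[0.17,0.104,0,0,0,12],[0.205,0.125,0,0,0,15],[0.235,0.144,0,0,0,15],[0.255,0.156,0,0,0,15]]
  ]
}}

```text
time_s: 9.52
position: [0.5795, -0.0621, 0.184]
tcp_rot: [[0.045, 0.999, -0.006], [0.999, -0.045, 0.003], [0.003, -0.006, -1.0]]
force: [-0.2, -0.3, -1.4]
opening: 0.182
grasp_force: 30.0
```

{"method": "play_rows", "body": {
  "motion": [
    [[0,0,0,0,0,0],[0,0,0,0,0,0]]
  ]
}}

```text
time_s: 9.68
position: [0.5793, -0.0644, 0.1843]
tcp_rot: [[0.044, 0.999, -0.006], [0.999, -0.044, 0.001], [0.001, -0.006, -1.0]]
force: [-0.9, -0.3, -1.8]
opening: 0.183
grasp_force: 30.0
```

Run:
```python
from h import *
rows(st(),[(-48,120,0),(-48,120,14),(-50,71,14)])
d=imaging.capture('wrist'); cv2.imwrite('pics/w4.png',d['frame'][:,:,::-1])
```

```text
t 9.68 p [0.5793, -0.0644, 0.1843] F [-0.9, -0.3, -1.8] open 16.0 g 30.0
(-48, 120, 0) [0.0484, 0.0182, 0.0315] [-0.3, -0.1, 0.2]
(-48, 120, 14) [0.0481, 0.0083, 0.0168] [-14.3, 0.6, 0.2]
(-50, 71, 14) [0.048, 0.0066, 0.0658] [-14.3, 0.6, 0.2]
```

View pics/w4.png

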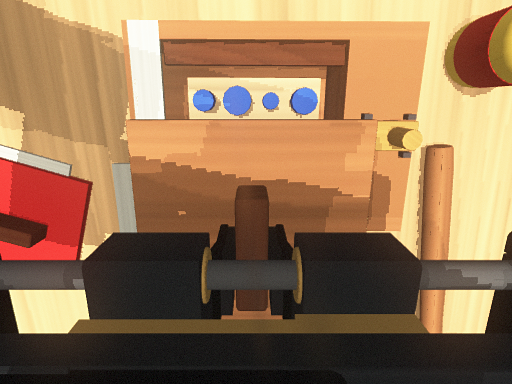

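The lid is held with its +y panel edge at row ≈121, from col 127 to 378, and its tongue near (120,165). The bolt is clear, with its tip at about col 377. I'll check the held pose numerically.

Run:
```python
from h import *
p,R=st(); d=imaging.capture('wrist')
for y in (0,):
  pts=np.array([[65,64,10],[-65,64,10],[-77,40,4],[0,30,38]])/1e3
  o=p+R@G; RL=R@M.T
  print(px(d,pts@RL.T+o).round(1).tolist(), px(d,(pts+[0,.002,0])@RL.T+o).round(1).tolist())
g=cv2.cvtColor(d['frame'],cv2.COLOR_RGB2GRAY).astype(int)
print([g[112:128,c].tolist() for c in (140,160,230)]); print(d['frame'][140,108:140].tolist()); print(d['frame'][165,106:140,0].tolist())
```

```text
t 9.73 p [0.5793, -0.0657, 0.1848] F [-1.1, -0.6, -1.3] open 15.8 g 30.0
[[378.5, 118.2], [124.7, 118.1], [111.7, 162.3], [251.6, 197.4]] [[379.0, 114.2], [124.3, 114.1], [111.2, 158.7], [251.6, 193.2]]
[[245, 245, 244, 244, 247, 249, 254, 133, 152, 176, 181, 178, 180, 181, 179, 178], [252, 252, 252, 252, 252, 254, 255, 153, 148, 173, 179, 178, 178, 180, 183, 183], [179, 221, 222, 222, 221, 222, 229, 118, 154, 173, 169, 167, 169, 166, 162, 163]]
[[197, 151, 100], [193, 152, 99], [196, 155, 103], [199, 156, 104], [192, 148, 99], [186, 143, 92], [187, 148, 98], [185, 142, 93], [184, 142, 94], [185, 143, 96], [185, 143, 97], [180, 140, 91], [178, 139, 90], [171, 131, 83], [171, 132, 87], [168, 129, 81], [169, 130, 87], [173, 132, 89], [173, 131, 87], [193, 134, 82], [236, 164, 99], [239, 168, 106], [237, 170, 107], [238, 171, 107], [239, 172, 107], [239, 171, 109], [239, 171, 108], [238, 169, 107], [240, 171, 108], [237, 166, 103], [238, 170, 107], [239, 175, 109]]
[201, 199, 194, 192, 207, 218, 173, 178, 175, 178, 171, 167, 170, 173, 176, 178, 176, 182, 180, 181, 176, 176, 172, 178, 168, 187, 183, 182, 187, 185, 188, 180, 184, 183]
```

{"method": "play_rows", "body": {
  "motion": [
    [[0.02,0.005,0,-4,0,0],[0.035,0.008,0.005,-8,0.3,0.1],[0.048,0.008,0.01,-12,0.5,0.2],[0.0485,0.0083,0.017,-14.3,0.6,0.2],[0.0485,0.0083,0.017,-14.3,0.6,0.2],[0.0485,0.0083,0.017,-14.3,0.6,0.2]]
  ]
}}

```text
time_s: 10.28
position: [0.5902, -0.0194, 0.1692]
tcp_rot: [[0.051, 0.968, 0.244], [0.999, -0.052, -0.002], [0.011, 0.244, -0.97]]
force: [0.3, -0.4, -1.5]
opening: 0.179
grasp_force: 30.0
```

Run:
```python
from h import *
rows(st(),[(-49,90,14),(-49,71,14),(-63.5,71,14)])
```

```text
t 10.28 p [0.5902, -0.0194, 0.1692] F [0.3, -0.4, -1.5] open 15.6 g 30.0
(-49, 90, 14) [0.0023, -0.0095, 0.0303] [0.1, 0.1, -0.3]
(-49, 71, 14) [0.0021, -0.0141, 0.0488] [0.1, 0.1, -0.3]
(-63.5, 71, 14) [0.0021, -0.0281, 0.0452] [0.1, 0.1, -0.3]
```

{"method": "play_rows", "body": {
  "motion": [
    [[0.002,-0.005,0.015,0,0,-0.3],[0.002,-0.0095,0.03,0,0,-0.3],[0.002,-0.012,0.04,0,0,-0.3],[0.002,-0.014,0.048,0,0,-0.3],[0.002,-0.014,0.048,0,0,-0.3],[0.002,-0.014,0.048,0,0,-0.3],[0.002,-0.014,0.048,0,0,-0.3]]
  ]
}}

```text
time_s: 10.87
position: [0.5905, -0.0159, 0.1206]
tcp_rot: [[0.044, 0.968, 0.248], [0.999, -0.045, -0.002], [0.009, 0.248, -0.969]]
force: [-1.2, -0.1, -1.4]
opening: 0.181
grasp_force: 30.0
```

Run:
```python
from h import *
rows(st(),[(-49,71,14),(-63.5,71,14)])
```

```text
t 10.87 p [0.5905, -0.0159, 0.1206] F [-1.2, -0.1, -1.4] open 15.8 g 30.0
(-49, 71, 14) [-0.0008, -0.0024, 0.0015] [0.4, 0.1, 0.1]
(-63.5, 71, 14) [-0.0008, -0.0164, -0.0021] [0.4, 0.1, 0.1]
```

{"method": "play_rows", "body": {
  "motion": [
    [[-0.001,-0.004,-0.001,0,0,0],[-0.001,-0.008,-0.002,0,0,0],[-0.001,-0.012,-0.003,0,0,0],[-0.001,-0.015,-0.0035,0,0,0],[-0.001,-0.015,-0.0035,0,0,0],[-0.001,-0.015,-0.0035,0,0,0]]
  ]
}}

```text
time_s: 11.37
position: [0.5741, -0.0158, 0.1199]
tcp_rot: [[0.044, 0.968, 0.247], [0.999, -0.045, -0.002], [0.01, 0.247, -0.969]]
force: [0.5, 0.4, -0.9]
opening: 0.183
grasp_force: 30.0
```

Run:
```python
from h import *
b=st(); rows(b,[(-64,71,14),(-64.5,70.5,10),(-64.5,70,6),(-65,70,3),(-65,70,0)])
p,R=b; RL=R@M.T; o=p+R@G
for q in ([-.077,0,.002],[.065,0,0],[-.065,0,0]): print((Rz(CY).T@(o+RL@np.array(q)-C)*1e3).round(1))
```

```text
t 11.37 p [0.5741, -0.0158, 0.1199] F [0.5, 0.4, -0.9] open 15.9 g 30.0
(-64, 71, 14) [-0.0002, -0.0009, 0.0012] [0.3, 0.1, 0.1]
(-64.5, 70.5, 10) [-0.0001, 0.0006, 0.0062] [4.3, -0.1, 0.1]
(-64.5, 70, 6) [-0.0001, 0.0023, 0.0114] [8.3, -0.3, 0.1]
(-65, 70, 3) [-0.0, 0.0029, 0.015] [11.3, -0.4, 0.1]
(-65, 70, 0) [0.0, 0.0038, 0.0187] [14.3, -0.6, 0.1]
[-75.3   0.   71.1]
[ 62.8   0.2 104.2]
[-63.2   0.1  72.1]
```

{"method": "play_rows", "body": {
  "motion": [
    [[0,-0.001,0.001,0.3,0,0],[0,0,0.003,2.3,0,0],[0,0.0005,0.006,4.3,0,0],[0,0.0014,0.0085,6.3,0,0],[0,0.0023,0.011,8.3,0,0],[0,0.0023,0.011,8.3,0,0],[0,0.0023,0.011,8.3,0,0]]
  ]
}}

```text
time_s: 11.95
position: [0.5806, -0.0162, 0.1099]
tcp_rot: [[0.043, 0.993, 0.108], [0.999, -0.044, 0.004], [0.009, 0.107, -0.994]]
force: [0.2, -0.4, -1.1]
opening: 0.179
grasp_force: 30.0
```

Run:
```python
from h import *
b=st(); rows(b,[(-64.5,70,6),(-65,70,3),(-65,70,1),(-65,70,0)])
p,R=b; RL=R@M.T; o=p+R@G
for q in ([-.077,0,.002],[.065,0,0],[-.065,0,0]): print((Rz(CY).T@(o+RL@np.array(q)-C)*1e3).round(1))
```

```text
t 11.95 p [0.5806, -0.0162, 0.1099] F [0.2, -0.4, -1.1] open 15.6 g 30.0
(-64.5, 70, 6) [0.0002, -0.0015, 0.0003] [0.2, -0.2, 0.2]
(-65, 70, 3) [0.0002, -0.0004, 0.0037] [3.2, -0.4, 0.2]
(-65, 70, 1) [0.0002, 0.0006, 0.0061] [5.2, -0.5, 0.2]
(-65, 70, 0) [0.0002, 0.0011, 0.0072] [6.2, -0.5, 0.2]
[-75.1  -0.3  71. ]
[66.3  0.2 84.3]
[-62.9  -0.2  70.3]
```

{"method": "play_rows", "body": {
  "motion": [
    [[0,-0.0015,0.0003,0.2,0,0.2],[0,-0.001,0.002,1.7,0,0.2],[0,-0.0005,0.0037,3.2,0,0.2],[0,0.0005,0.006,5.2,0,0.2],[0,0.001,0.007,6.2,0,0.2],[0,0.001,0.007,6.2,0,0.2],[0,0.001,0.007,6.2,0,0.2]]
  ]
}}

```text
time_s: 12.53
position: [0.5809, -0.016, 0.1029]
tcp_rot: [[0.047, 0.999, -0.002], [0.999, -0.047, 0.01], [0.01, -0.002, -1.0]]
force: [0.6, -0.1, 0.4]
opening: 0.181
grasp_force: 30.0
```

Run:
```python
from h import *
b=st(); rows(b,[(-65,70,0)])
p,R=b; RL=R@M.T; o=p+R@G
for q in ([-.077,0,.002],[.065,0,0],[-.065,0,0]): print((Rz(CY).T@(o+RL@np.array(q)-C)*1e3).round(1))
d=imaging.capture('wrist'); cv2.imwrite('pics/w5.png',d['frame'][:,:,::-1])
```

```text
t 12.53 p [0.5809, -0.016, 0.1029] F [0.6, -0.1, 0.4] open 15.7 g 30.0
(-65, 70, 0) [0.0001, 0.0015, 0.0001] [-0.1, -0.5, 0.0]
[-78.5   0.2  72.3]
[63.5  0.2 70. ]
[-66.5   0.2  70.3]
```

View pics/w5.png

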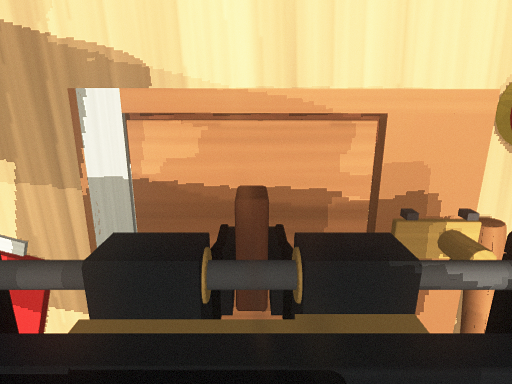

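The lid lies in the opening, with gaps visible at (250,117) and (381,175) and the lip edge at col ≈128. I'll release it, rise and go to the knob.

{"method": "play_rows", "body": {
  "motion": [
    [[0,0,0,0,0,0],[0,0,0,0,0,0],[0,0,0,0,0,0],[0,0,0,0,0,0],[0,0,-0.02,0,0,0],[0,0,-0.05,0,0,0],[0,0,-0.08,0,0,0],[0,0,-0.08,0,0,0]]
  ],
  "fingers": 0.05
}}

```text
time_s: 13.25
position: [0.585, -0.0175, 0.1884]
tcp_rot: [[0.047, 0.999, 0.008], [0.999, -0.047, 0.007], [0.008, 0.008, -1.0]]
force: [0.8, -0.3, 0.7]
opening: 0.564
grasp_force: 0.0
```

Run:
```python
from h import *
k=C+Rz(CY)@[.106,0,0]; print(k)
go(np.array([k[0],k[1]-.001,.1115]),tool(-2.72))
```

```text
[ 0.68838058 -0.01903024  0.        ]
t 13.25 p [0.585, -0.0175, 0.1884] F [0.8, -0.3, 0.7] open 49.0 g 0.0
row [0.0018, 0.1028, 0.0777] [0.45, -0.45, 0.01]
```

{"method": "play_rows", "body": {
  "motion": [
    [[0.002,0.035,0,0,0,0],[0.002,0.07,0,0,0,0],[0.002,0.1,0,0,-0.4,0],[0.002,0.104,0,0,-0.4,0],[0.002,0.104,0,0,-0.4,0],[0.002,0.104,0,0,-0.4,0]]
  ]
}}

```text
time_s: 13.75
position: [0.6839, -0.0195, 0.1813]
tcp_rot: [[0.047, 0.999, -0.006], [0.999, -0.047, 0.003], [0.003, -0.007, -1.0]]
force: [-0.2, -0.6, -0.2]
opening: 0.576
grasp_force: 0.0
```

Run:
```python
from h import *
k=C+Rz(CY)@[.106,0,0]
go(np.array([k[0],k[1]-.001,.1115]),tool(-2.72))
d=imaging.capture('wrist'); cv2.imwrite('pics/w6.png',d['frame'][:,:,::-1])
o=Rz(CY)
pts=np.array([[65,64,80],[65,-64,80],[-65,64,80],[-68,64,80],[68,67,80],[8,30,108],[-8,30,108],[106,0,113.5]])/1e3
print(px(d,pts@o.T+C).round().tolist())
```

```text
t 13.75 p [0.6839, -0.0195, 0.1813] F [-0.2, -0.6, -0.2] open 50.1 g 0.0
row [-0.0006, 0.0049, 0.0697] [-0.38, -0.18, 0.02]
[[204.0, 115.0], [210.0, 269.0], [31.0, 115.0], [27.0, 115.0], [208.0, 111.0], [118.0, 167.0], [95.0, 167.0], [258.0, 211.0]]
```

View pics/w6.png

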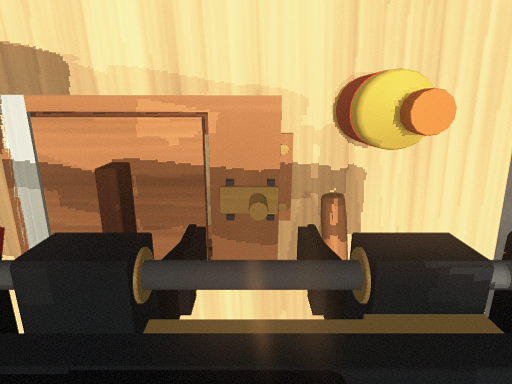

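The lid is seated, with its right edge at col ≈204 as predicted, and the knob is at about (258,207). Next I descend and grip the knob.

{"method": "play_rows", "body": {
  "motion": [
    [[0,0.003,0.03,-0.3,0,0],[0,0.003,0.055,-0.3,0,0],[0,0.003,0.069,-0.3,0,0],[0,0.003,0.069,-0.3,0,0],[0,0.003,0.069,-0.3,0,0]]
  ]
}}

```text
time_s: 14.22
position: [0.6863, -0.0194, 0.1128]
tcp_rot: [[0.048, 0.999, -0.001], [0.999, -0.048, 0.003], [0.003, -0.002, -1.0]]
force: [0.9, -0.8, 0.2]
opening: 0.577
grasp_force: 0.0
```

{"method": "play_rows", "body": {
  "motion": [
    [[0,0,0,0,0,0],[0,0,0,0,0,0],[0,0,0,0,0,0],[0,0,0,0,0,0],[0,0,0,0,0,0],[0,0,0,0,0,0],[0,0,0,0,0,0],[0,0,0,0,0,0]]
  ],
  "fingers": 0.005
}}

```text
time_s: 14.88
position: [0.6882, -0.0197, 0.1138]
tcp_rot: [[0.047, 0.999, 0.002], [0.999, -0.047, 0.003], [0.003, 0.002, -1.0]]
force: [0.0, 0.5, 1.2]
opening: 0.149
grasp_force: 30.0
```

{"method": "play_rows", "body": {
  "motion": [
    [[0,0,0,0,0,0],[0,0,0,0,0,0]]
  ]
}}

```text
time_s: 15.05
position: [0.6882, -0.0197, 0.1137]
tcp_rot: [[0.047, 0.999, 0.002], [0.999, -0.047, 0.003], [0.003, 0.002, -1.0]]
force: [-0.8, 0.4, 2.7]
opening: 0.15
grasp_force: 30.0
```

{"method": "play_rows", "body": {
  "motion": [
    [[0,-0.004,0,0,0,0],[0,-0.009,0,0,0,0],[0,-0.014,0,0,0,0],[0,-0.019,0,0,0,0],[0,-0.0235,0,0,0,0],[0,-0.0235,0,0,0,0],[0,-0.0235,0,0,0,0],[0,-0.0235,0,0,0,0]]
  ]
}}

```text
time_s: 15.72
position: [0.6642, -0.0185, 0.1137]
tcp_rot: [[0.047, 0.999, 0.001], [0.999, -0.047, 0.003], [0.003, 0.001, -1.0]]
force: [0.7, 0.3, 3.7]
opening: 0.15
grasp_force: 30.0
```

{"method": "play_rows", "body": {
  "motion": [
    [[0,0,0,0,0,0],[0,0,0,0,0,0],[0,0,0,0,0,0],[0,0,0,0,0,0],[0,0,-0.02,0,0,0],[0,0,-0.05,0,0,0],[0,0,-0.09,0,0,0],[0,0,-0.12,0,0,0]]
  ],
  "fingers": 0.05
}}

```text
time_s: 16.38
position: [0.6643, -0.0189, 0.2351]
tcp_rot: [[0.047, 0.999, 0.002], [0.999, -0.047, 0.003], [0.003, 0.001, -1.0]]
force: [0.4, -1.0, -0.0]
opening: 0.56
grasp_force: 0.0
```

{"method": "play_rows", "body": {
  "motion": [
    [[0,0,0,0,0,0],[0,0,0,0,0,0],[0,0,0,0,0,0],[0,0,0,0,0,0]]
  ]
}}

```text
time_s: 16.72
position: [0.6629, -0.0187, 0.2313]
tcp_rot: [[0.047, 0.999, -0.003], [0.999, -0.047, 0.003], [0.003, -0.003, -1.0]]
force: [0.5, 0.3, 0.4]
opening: 0.573
grasp_force: 0.0
```

Run:
```python
from h import *
st(); d=imaging.capture('wrist'); cv2.imwrite('pics/w7.png',d['frame'][:,:,::-1])
pts=np.array([[82,0,113.5],[106,0,113.5],[52,0,87.5],[65,64,80],[-65,64,80]])/1e3
print(px(d,pts@Rz(CY).T+C).round().tolist())
```

```text
t 16.72 p [0.6629, -0.0187, 0.2313] F [0.5, 0.3, 0.4] open 49.9 g 0.0
[[254.0, 192.0], [282.0, 192.0], [221.0, 184.0], [235.0, 113.0], [90.0, 113.0]]
```

View pics/w7.png

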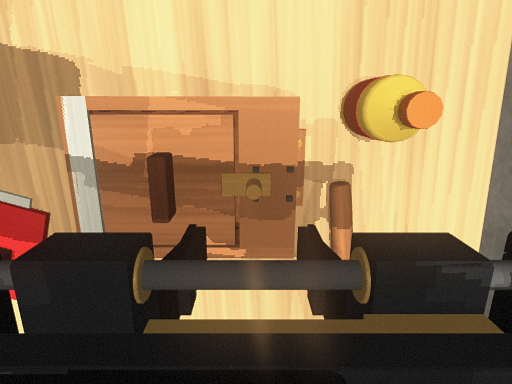

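The bolt is fully forward over the lid (tip at col 221, knob at col 254, both as predicted for 24 mm). The lid is flush and the arm is clear, so I'm handing in.

```bash
python3 -c "
from rig import bot; print(bot.hand_in())"
```

```text
the job is handed in; nothing more can be done
None
```

The lid was hooked under the lip and swung down flush, and the bolt was slid about 24 mm forward over its edge to lock it. I handed the job in at about 17 s with the arm clear and nothing else on the bench touched as far as I could see; no verdict came back.

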